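# Open the copper coffee grinder for cleaning

### The job

Open the copper coffee grinder for cleaning: first lift the little pail up off its hook and stand it upright on the round cork pad in front of the copper grinder, then let go of it. Then unscrew the steel cap on top of the copper grinder - nobody remembers whether its thread is left- or right-handed, so try it both ways - lift it straight up about 10 cm above its seat and finish while still holding it there, level. Leave the dark grinder's cap and everything else on the counter alone.

Things in the scene. Friction and masses are not known exactly. Their poses are not given: they have to be found in the camera images.
- grinder: Copper coffee grinder without hopper, fixed: upright round body 110 mm across (124 at the foot), black collar 74 mm across on top, rim 186 mm above the counter. Origin: on the counter at its axis. -x points out of its front, where a black chute (26 mm wide, 90 to 117 mm up) reaches 92 mm from the axis and a cork pad lies. A dark grey twin stands beside it, left or right.
- grinder_mouth (a point): Centre of the collar rim, where the cap's disc rests. Quick thread, hand unknown and varying: the cap turns easily and does not rise. Loosening, it is free after 30 to 66 degrees and stops firmly 22 degrees later, where it lifts straight out (binds while pressed on the stop: ease back). The other way it stops after 4 to 42 and stays locked (2 mm vertical play). Stop to stop 94 degrees.
- grinder_pad (a point): Centre of the top of the round cork pad, 80 mm across and 5 mm thick, 135 mm in front (-x) of the copper grinder's axis.
- cap: Steel cap of the copper grinder, loose, 0.10 to 0.19 kg: disc 68 mm across, 8 mm thick, with an upright bar grip on top, 46 mm long (cap's y), 12 thick (x), 26 tall; its top is 34 mm above the disc's underside. Origin: centre of the disc's underside, at the collar rim; z up. Lugs reach 14 mm down into the collar. The bar starts within 20 degrees of world y.
- pail: Aluminium pail, loose, 0.09 to 0.16 kg: 66 mm across at the rim, 55 high. Rigid arched wire handle (6 mm, in the pail's yz plane, 68 wide, its flat top centred 103 mm above the base) with a dark wooden grip block 16 x 16 mm on it, 104 to 134 mm above the base. Origin: centre of the underside; z up. Starts hanging by the arch, base 25 mm above the counter, block above the hook arm.
- hook: Dark steel hook stand, fixed: base disc 90 mm across, post 12 mm thick at the origin (counter level), level arm 8 mm thick along the stand's -x, its top 125 mm up, ending 84 mm from the post axis in an upturned tip 138 mm up. On the left or right of the counter, turned up to 20 degrees. To take the pail off: raise it at least 15 mm, then pull it away along the stand's -x.
- hook_seat (a point): Point on top of the hook arm where the pail's arch hangs, 55 mm from the post axis, 125 mm above the counter.
- dark_grinder: Dark grey twin grinder, same size, fixed, with its own pad and cap; not to be used. Origin on the counter at its axis.
- dark_cap: Cap of the dark grinder, same shape as the copper grinder's cap; leave it alone. Origin: centre of the disc's underside.
- glass_a: Clear glass tumbler, 68 mm across, 100 mm high, standing behind the grinders; leave alone. Origin: centre of the underside.
- glass_b: Another such tumbler, back left; leave alone. Origin: centre of the underside.
- sugar_jar: White sugar jar with a wooden lid, 60 mm across, 90 mm high, in front between the grinders; leave alone. Origin: centre of the underside.
- coffee_tin: Dark coffee tin with a brown label, 72 mm across, 120 mm high, on the side opposite the hook stand; leave alone. Origin: centre of the underside.
- espresso_cup: White espresso cup with a handle, 64 mm across, 55 mm high, back right; leave alone. Origin: centre of the underside.
Things that resemble listed ones, but are neither listed nor needed, are in the scene too. Leave any blue or red look-alike of the pail alone.

How it is judged:
On the way, in this order (a step that is already met when the one before it is completed fails the run):
1. the pail stands upright on the copper grinder's cork pad, let go, while the cap is still on (horizontal distance between pail and grinder_pad below 0.02 m and height (world z) of pail below 0.012 m and angle between pail's own z axis and vertical below 0.12 rad and contact force between pail and the fingers below 0.1 N and linear speed of pail below 0.03 m/s and z of cap in the frame of grinder below 0.192 m), for 0.3 s.
2. the cap is lifted off the copper grinder in the fingers (horizontal distance between pail and grinder_pad below 0.02 m and height (world z) of pail below 0.012 m and angle between pail's own z axis and vertical below 0.12 rad and z of cap in the frame of grinder above 0.22 m and contact force between cap and the fingers above 0.5 N), for 0.2 s.
At the end, for the whole second after the job is handed in: The cap is held still in the fingers 70 to 150 mm above its seat, within 60 mm of the copper grinder's axis and within 17 degrees of level; the pail stands upright on the cork pad, its centre within 20 mm of the pad's centre, not touched by the fingers (horizontal distance between pail and grinder_pad below 0.02 m and height (world z) of pail below 0.012 m and angle between pail's own z axis and vertical below 0.12 rad and contact force between pail and the fingers below 0.1 N and z of cap in the frame of grinder_mouth between 0.07 and 0.15 m and horizontal distance between cap and grinder_mouth below 0.06 m and angle between cap's own z axis and vertical below 0.3 rad and contact force between cap and the fingers above 0.5 N and linear speed of cap below 0.03 m/s); the arm keeps its last pose, push and grip.
It fails at once if the pail is tipped over (angle between pail's own z axis and vertical above 0.8 rad).
It fails at once if the dark grinder's cap is moved (distance of dark_cap from where it was at the start of the episode above 0.025 m or angle between dark_cap's own z axis and vertical above 0.4 rad).
It fails at once if a tumbler, the cup, the jar or the tin is moved more than 25 mm or tipped ((distance of glass_a from where it was at the start of the episode above 0.025 m or angle between glass_a's own z axis and vertical above 0.4 rad) or (distance of glass_b from where it was at the start of the episode above 0.025 m or angle between glass_b's own z axis and vertical above 0.4 rad) or (distance of sugar_jar from where it was at the start of the episode above 0.025 m or angle between sugar_jar's own z axis and vertical above 0.4 rad) or (distance of coffee_tin from where it was at the start of the episode above 0.025 m or angle between coffee_tin's own z axis and vertical above 0.4 rad) or (distance of espresso_cup from where it was at the start of the episode above 0.025 m or angle between espresso_cup's own z axis and vertical above 0.4 rad)).
It also fails if it takes over 72 s, if anything falls off the work surface, if the arm or the gripper's body presses on something with over 40 N, if the wrist force passes 120 N, or if a joint passes its speed limit or range.

### The arm

A 6-joint arm with a two-finger parallel gripper is mounted at the origin on the work surface. World frame = base frame: x ahead of the robot, y to its left, z up, the work surface at z = 0. Lengths are in m, angles in rad, forces in N, time in s.
With the tool pointing down it reaches from about 0.35 to 0.975 m from the base axis. Payload 4.9 kg.
Tool frame: the origin (TCP) lies at the very end of the fingers, on their centre line; the grasp point (between the pads) lies 19 mm behind it; z points along the fingers, y is the line along which they close (so a half turn about z gives the same grasp; the last joint's range is limited). The gripper opens to 85 mm and grips with 20 to 120 N. Pads are 22 mm wide; open, the fingers measure 114 mm over their backs; the gripper's body (76 mm by 85 mm) begins 54 mm behind the grasp point. The pads swing forward as they close: fully open they stand 13 mm farther back than shut.
Start: joints at [-1.363, 0.053, 1.613, -0, 1.476, -0.119], TCP at [0.201, -0.592, 0.231] pointing down, gripper open.
Joint ranges: [-3.01, 3.01], [-1.01, 2.22], [0.06, 2.58], [-1.02, 4.17], [0.09, 2.62], [-3.14, 3.14]. Speed limits (rad/s): [2.57, 2.57, 3.14, 3.14, 3.14, 3.14].

### API

Orientations are given as a unit quaternion [w, x, y, z].
In Python, from plant import manip gives the robot as it stands.
- The arm moves only by the tool play_rows, never from a script. Its argument "series" is a list that holds one entry, the list of rows, each a list of 7 numbers: the shift along the world's x, y, z in m, then the turn, a rotation vector about the world's x, y, z in degrees, then the opening, from 0 (shut) to 1 (fully open). In form: [[[dx, dy, dz, rx, ry, rz, grip], ...]]. A call has 1 to 10 rows; each row shifts and turns the commanded pose from where the row before left it; what a row does not reach is not made up. A row lasts 1/10 s, in which the tool goes at most 50 mm and 8.59 degrees, less where a joint would pass 70% of its speed; a pose out of reach is approached as far as the arm can. A call with a gripper value outside its range is refused whole. The fingers move at their own pace and stop on an object; the grip force is fixed at half the most. Time passes only in rows, so rows that do not move let the fingers close. It gives the time, the measured TCP pose, the force, the opening and the grip force at its end, in the units of the state.
- manip.state(): the state, without advancing time (a new reading comes with each control period).
- manip.grab_frame(name): name is "scene" or "top" or "wrist"; returns a dict with "frame" (480x640x3 uint8, blue, green, red), "mtx" (3x3 intrinsics, pixels), "R" (3x3) and "t" (3): a world point X has camera coordinates R X + t. Camera axes: x right, y down, z forward; pixel columns grow to the right and rows downward; lengths in m; the calibration is good to about 2 mm. A picture is of the moment at which its call begins. There is no depth.
- manip.job_done(): hands the job in; it is judged then, once.
The state is a dict: "time": time; "joint_pos": joint angles; "joint_vel": joint speeds; "joint_efforts": joint torques, N m; "tool_pos": TCP position; "tool_rot": TCP orientation; "contact_force": force on the tool from outside, world axes, zero at the start; "ft_torque": the same for the moment, N m; "gripper_width": opening from 0.0 (shut) to 1.0 (fully open); "grasp_force": force on a finger pad.
Only numpy, scipy, OpenCV 4.12 (cv2) and the standard library are available. Lean on these libraries where they do the work, as an engineer would, in place of code of your own. Each camera call takes 0.05 s, during which the arm holds its last target. There are 200 camera calls.

## Working session

There is one attempt and no reset: what is moved stays moved. The work goes in short steps, Python scripts to look and compute and a tool call to move; the robot and the scene stay as the last step left them, time stands still between calls to the robot, and variables do not carry over. Pictures are saved under pics/ and viewed, at most 10 in all, crops included, and the job is handed in when it is done.

Besides the shell and the picture viewer there is one more tool, called after "Call:" as name(argument=value, ...), one argument or row to a line, values as JSON. play_rows: Moves the arm, as the interface text tells. Its arguments: {"type":"object","properties":{"series":{"type":"array"}},"required":["series"]}

```bash
ls; mkdir -p pics
cat > h.py <<'E'
from plant import manip
import cv2, numpy as np, pickle
def grab(n, tag):
    f=manip.grab_frame(n); pickle.dump({k:np.array(f[k]) for k in("frame","mtx","R","t")},open(f"pics/{tag}.pkl","wb")); cv2.imwrite(f"pics/{tag}.png",np.array(f["frame"])); return f
def load(tag): return pickle.load(open(f"pics/{tag}.pkl","rb"))
def ray(f,u,v):
    d=f["R"].T@np.linalg.inv(f["mtx"])@np.array([u,v,1.]); return -f["R"].T@f["t"], d/np.linalg.norm(d)
def onz(f,u,v,z):
    o,d=ray(f,u,v); return o+d*(z-o[2])/d[2]
def proj(f,X):
    p=f["mtx"]@(f["R"]@np.array(X,float)+f["t"]); return p[:2]/p[2]
def tri(*obs):
    A=np.zeros((3,3));b=np.zeros(3);L=[]
    for f,u,v in obs:
        o,d=ray(f,u,v);P=np.eye(3)-np.outer(d,d);A+=P;b+=P@o;L.append((P,o))
    x=np.linalg.solve(A,b); return x,[round(float(np.linalg.norm(P@(x-o)))*1000,1) for P,o in L]
E
python3 - <<'E'
from h import *
for n in("scene","top"):
    f=grab(n,n+"0"); print(n,-f["R"].T@f["t"],f["mtx"][0,0])
print(manip.state())
E
```

```text
pics
scene [0.92645114 0.4985702  1.05824058] 523.1830556176277
top [0.42596284 0.03890328 1.11783172] 486.3308057668525
{'time': 0.1, 'joint_pos': array([-1.36300883e+00,  5.32973870e-02,  1.61415994e+00, -2.44864910e-05,
        1.47601748e+00, -1.18999312e-01]), 'joint_vel': array([-0.00159694, -0.00014079, -0.00123981,  0.00283815,  0.00075548,
        0.00116693]), 'joint_efforts': array([ 1.27515568e-04, -3.94899738e+01, -3.71363139e+01, -1.80286415e-04,
        3.88847271e-03, -1.30332660e-05]), 'tool_pos': array([ 0.20050173, -0.59136388,  0.23017997]), 'tool_rot': array([-9.39609184e-04,  9.86680342e-01,  1.62668426e-01, -5.39397404e-05]), 'contact_force': array([ 0.3920015 ,  0.61457655, -0.43542613]), 'ft_torque': array([-0.01728061,  0.03353598,  0.02723254]), 'grasp_force': 0.0, 'gripper_width': 0.9968998650354278}
```

View pics/scene0.png

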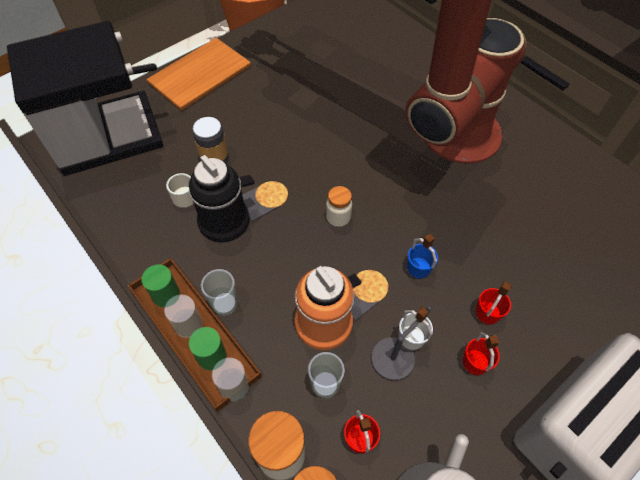

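View pics/top0.png

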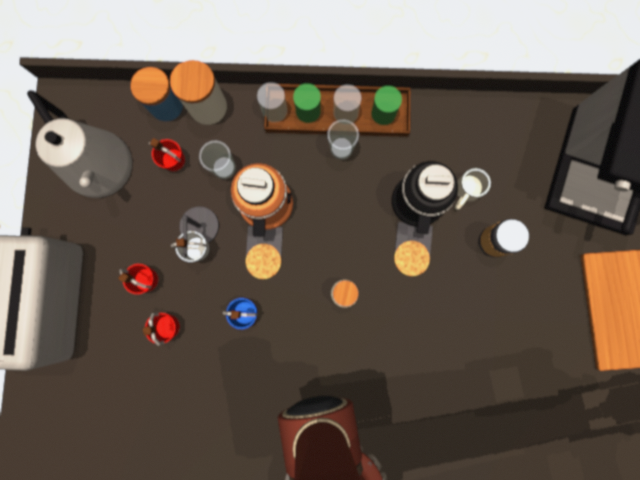

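The wanted pail is the aluminium one on the hook: scene (414,330), top (192,246). Look-alikes are the red pails, top (138,279), (160,328), (167,154), and the blue one, top (241,313). The copper grinder is at scene (324,300), top (260,190), and its pad at scene (369,287), top (263,261). The dark twin is at top (430,190). One close crop to check.

Run:
```python
from h import *
a=load("scene0")["frame"];b=load("top0")["frame"]
c=lambda i,u,v,w,h:cv2.resize(i[v:v+h,u:u+w],(400,300),interpolation=cv2.INTER_CUBIC)
# tiles: scale 4 (100x75)
r1=np.hstack([c(a,360,295,100,75),c(b,150,200,100,75)])
r2=np.hstack([c(a,290,255,120,90),c(b,210,150,100,75)])
cv2.imwrite("pics/crop1.png",np.vstack([r1,r2]))
```

```text
(no output)
```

View pics/crop1.png

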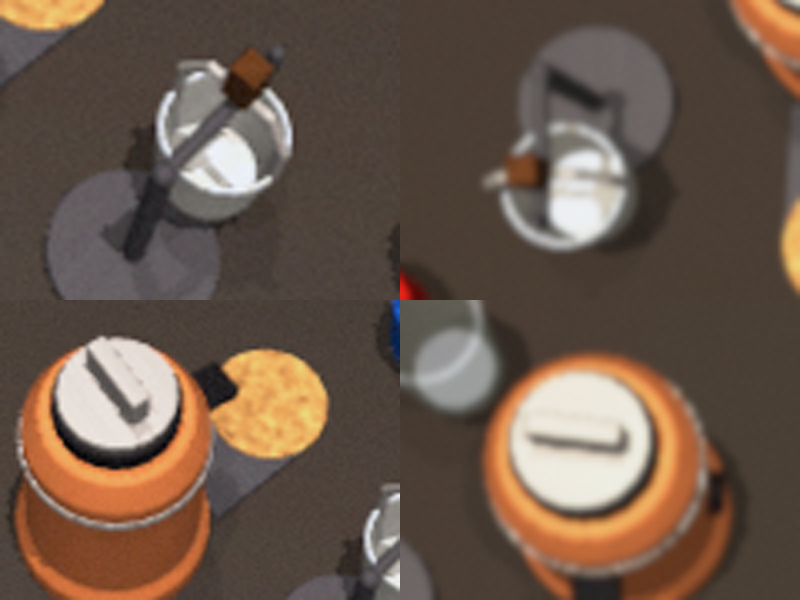

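Run:
```python
from h import *
np.set_printoptions(precision=4,suppress=True)
s=load("scene0");t=load("top0")
P=dict(block=((422.2,314.5),(181.3,242.3)),rim=((416.2,330),(191.3,246.5)),hookbase=((393.2,357.5),(199.3,225.5)),disc=((325.1,283.5),(255.2,184.5)),bar=((324.8,277.5),(254,182)),pad=((371,286.5),(263,261)))
for k,(a,b) in P.items(): print(k,*tri((s,*a),(t,*b)))
for n,z in(("hookbase",.005),("pad",.005),("rim",.08),("block",.144),("disc",.194),("bar",.22)): print(n,onz(s,*P[n][0],z),onz(t,*P[n][1],z))
print("bar top ends",onz(t,241.5,181,.22),onz(t,266.7,182.5,.22), "other glass",onz(t,215,156,.1),"blue",onz(t,241,313,.05),"jar",onz(t,345,293,.09))
```

```text
block [0.5254 0.3288 0.1434] [1.1, 1.1]
rim [0.5246 0.3298 0.0655] [1.4, 1.4]
hookbase [0.5796 0.3313 0.0048] [1.6, 1.6]
disc [0.6385 0.1792 0.1873] [1.2, 1.2]
bar [0.6384 0.1781 0.2098] [0.9, 0.9]
pad [ 0.5021  0.1812 -0.001 ] [1.8, 1.8]
hookbase [0.5785 0.3325 0.005 ] [0.5806 0.33   0.005 ]
pad [0.5033 0.1843 0.005 ] [0.5029 0.1792 0.005 ]
rim [0.5295 0.3333 0.08  ] [0.5242 0.3247 0.08  ]
block [0.5248 0.3297 0.144 ] [0.526  0.3277 0.144 ]
disc [0.6399 0.1826 0.194 ] [0.6378 0.1773 0.194 ]
bar [0.6413 0.1826 0.22  ] [0.6366 0.1759 0.22  ]
bar top ends [0.6378 0.1995 0.22  ] [0.6364 0.1519 0.22  ] other glass [0.7194 0.2809 0.1   ] blue [0.3856 0.216  0.05  ] jar [ 0.435  -0.0066  0.09  ]
```

The aluminium pail with the brown block over the hook arm is confirmed, and both views agree. The block is at (0.525, 0.329, 0.1435) and the pad at (0.502, 0.181). Cap bar is at (0.638, 0.178), along about world y. The fingers will close along y on the block. Moving over now.

Call:
play_rows(
  series=[
    [[0.03, 0.02, 0.012, 0, 0, -1.9, 1], [0.03, 0.02, 0.012, 0, 0, -1.9, 1], [0.03, 0.02, 0.012, 0, 0, -1.9, 1], [0.03, 0.02, 0.012, 0, 0, -1.9, 1], [0.03, 0.02, 0.012, 0, 0, -1.9, 1], [0.03, 0.02, 0.012, 0, 0, -1.9, 1], [0.03, 0.02, 0.012, 0, 0, -1.9, 1], [0.03, 0.02, 0.012, 0, 0, -1.9, 1], [0.03, 0.02, 0.012, 0, 0, -1.9, 1], [0.03, 0.02, 0.012, 0, 0, -1.6, 1]],
  ],
)

```text
time: 1.1
tool_pos: [0.5016, -0.3907, 0.3511]
tool_rot: [-0.0, 1.0, -0.0, -0.0]
contact_force: [0.4, -0.0, 0.2]
gripper_width: 0.997
grasp_force: 0.0
```

Call:
play_rows(
  series=[
    [[0, 0.045, 0, 0, 0, 0, 1], [0, 0.045, 0, 0, 0, 0, 1], [0, 0.045, 0, 0, 0, 0, 1], [0, 0.045, 0, 0, 0, 0, 1], [0, 0.045, 0, 0, 0, 0, 1], [0, 0.045, 0, 0, 0, 0, 1], [0, 0.045, 0, 0, 0, 0, 1], [0, 0.045, 0, 0, 0, 0, 1], [0, 0.045, 0, 0, 0, 0, 1], [0, 0.045, 0, 0, 0, 0, 1]],
  ],
)

```text
time: 2.1
tool_pos: [0.5001, 0.0599, 0.3509]
tool_rot: [-0.0, 1.0, 0.0, -0.0]
contact_force: [0.5, 1.1, -0.0]
gripper_width: 0.996
grasp_force: 0.0
```

Call:
play_rows(
  series=[
    [[0, 0.045, 0, 0, 0, 0, 1], [0, 0.045, 0, 0, 0, 0, 1], [0, 0.045, 0, 0, 0, 0, 1], [0, 0.045, 0, 0, 0, 0, 1], [0, 0.045, 0, 0, 0, 0, 1], [0, 0.045, 0, 0, 0, 0, 1], [0, 0, -0.03, 0, 0, 0, 1], [0, 0, -0.03, 0, 0, 0, 1], [0, 0, 0, 0, 0, 0, 1]],
  ],
)

```text
time: 3.0
tool_pos: [0.4981, 0.3274, 0.2849]
tool_rot: [0.002, 1.0, 0.001, -0.005]
contact_force: [0.4, -0.1, -0.6]
gripper_width: 0.998
grasp_force: 0.0
```

Run:
```python
from h import *
f=grab("wrist","w1"); print(manip.state()["tool_pos"],manip.state()["tool_rot"],proj(f,[.525,.329,.144]),proj(f,[.525,.329,.159]))
```

```text
[0.49920897 0.32756883 0.28805227] [ 1.41737418e-03  9.99994889e-01  3.47329227e-04 -2.84469726e-03] [314.66413663 193.74195821] [314.59797724 197.19413857]
```

View pics/w1.png

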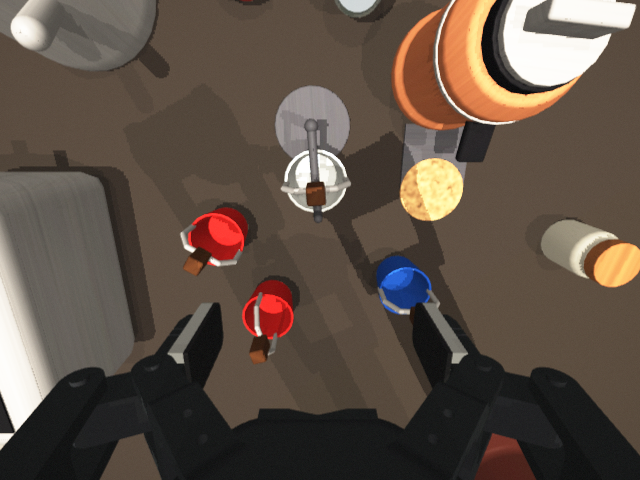

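The wrist view has the block top at (316,193) against a predicted (315,197). The hook arm runs (311,125) to (318,218) and the block is square to the fingers. Descending.

Call:
play_rows(
  series=[
    [[0.014, 0, -0.02, 0, 0, 0, 1], [0.013, 0, -0.02, 0, 0, 0, 1], [0, 0, -0.03, 0, 0, 0, 1], [0, 0, -0.03, 0, 0, 0, 1], [0, 0, -0.03, 0, 0, 0, 1], [0, 0, -0.02, 0, 0, 0, 1], [0, 0, 0, 0, 0, 0, 1], [0, 0, 0, 0, 0, 0, 1]],
  ],
)

```text
time: 3.85
tool_pos: [0.5287, 0.3283, 0.1433]
tool_rot: [-0.0, 1.0, -0.0, 0.001]
contact_force: [0.2, 0.3, 0.9]
gripper_width: 0.999
grasp_force: 0.0
```

Call:
play_rows(
  series=[
    [[-0.002, 0, -0.008, 0, 0, 0, 1], [0, 0, 0, 0, 0, 0, 0.6], [0, 0, 0, 0, 0, 0, 0.3], [0, 0, 0, 0, 0, 0, 0], [0, 0, 0, 0, 0, 0, 0], [0, 0, 0, 0, 0, 0, 0], [0, 0, 0, 0, 0, 0, 0], [0, 0, 0, 0, 0, 0, 0], [0, 0, 0, 0, 0, 0, 0]],
  ],
)

```text
time: 4.75
tool_pos: [0.5258, 0.3283, 0.1337]
tool_rot: [-0.0, 1.0, 0.0, 0.0]
contact_force: [-0.2, -0.1, 2.1]
gripper_width: 0.168
grasp_force: 60.4
```

Call:
play_rows(
  series=[
    [[0, 0, 0.006, 0, 0, 0, 0], [0, 0, 0.008, 0, 0, 0, 0], [0, 0, 0.008, 0, 0, 0, 0], [0, 0, 0, 0, 0, 0, 0], [0, 0, 0, 0, 0, 0, 0]],
  ],
)

```text
time: 5.25
tool_pos: [0.5259, 0.3282, 0.1559]
tool_rot: [-0.0, 1.0, 0.0, 0.0]
contact_force: [-0.3, -0.5, -0.8]
gripper_width: 0.177
grasp_force: 60.2
```

Call:
play_rows(
  series=[
    [[-0.008, -0.0006, 0, 0, 0, 0, 0], [-0.012, -0.0009, 0, 0, 0, 0, 0], [-0.015, -0.001, 0, 0, 0, 0, 0], [-0.015, -0.001, 0, 0, 0, 0, 0], [-0.015, -0.001, 0, 0, 0, 0, 0], [-0.012, -0.001, 0, 0, 0, 0, 0], [-0.008, -0.001, 0, 0, 0, 0, 0], [0, 0, 0.01, 0, 0, 0, 0], [0, 0, 0.01, 0, 0, 0, 0]],
  ],
)

```text
time: 6.15
tool_pos: [0.4407, 0.3216, 0.1761]
tool_rot: [-0.0, 1.0, 0.0, 0.0]
contact_force: [-0.2, 0.1, -1.1]
gripper_width: 0.177
grasp_force: 60.2
```

Call:
play_rows(
  series=[
    [[0, 0, 0.03, 0, 0, 0, 0], [0, 0, 0.03, 0, 0, 0, 0], [0, 0, 0.03, 0, 0, 0, 0], [0.015, -0.035, 0, 0, 0, 0, 0], [0.016, -0.036, 0, 0, 0, 0, 0], [0.015, -0.035, 0, 0, 0, 0, 0], [0.015, -0.034, 0, 0, 0, 0, 0], [0, 0, 0, 0, 0, 0, 0], [0, 0, 0, 0, 0, 0, 0]],
  ],
)

```text
time: 7.05
tool_pos: [0.5025, 0.181, 0.2665]
tool_rot: [-0.0, 1.0, -0.001, 0.001]
contact_force: [0.6, 0.2, -0.6]
gripper_width: 0.167
grasp_force: 60.2
```

Run:
```python
from h import *
np.set_printoptions(precision=4,suppress=True)
s=load("scene0");t=load("top0");w=load("w1")
print(tri((s,371,286.5),(t,263,261),(w,432,189)),onz(w,432,189,.005))
a=grab("wrist","w2");b=grab("scene","s2"); print(manip.state()["tool_pos"])
cv2.imwrite("pics/v2.png",np.hstack([cv2.resize(np.array(a["frame"]),(400,300)),cv2.resize(np.array(b["frame"])[180:405,270:570],(400,300))]))
```

```text
(array([0.5031, 0.1804, 0.002 ]), [3.2, 0.9, 2.4]) [0.5047 0.1792 0.005 ]
[0.5018 0.1822 0.266 ]
```

View pics/v2.png

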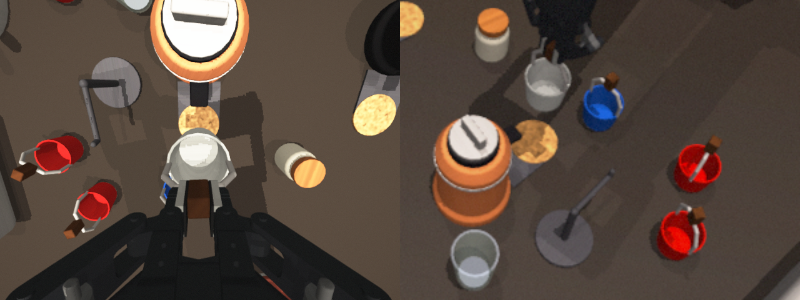

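Run:
```python
from h import *
a=load("w2");b=load("s2")
for z in(.157,.212):
    p=proj(a,[.502,.182,z])/1.6; q=(proj(b,[.502,.182,z])-[270,180])*4/3+[400,0]; print(z,p,q)
```

```text
0.157 [197.57929885 147.90311026] [543.60767528  95.46519038]
0.212 [197.31138904 163.96278729] [547.56877004  76.24947277]
```

The pail hangs upright and centred: the predicted base and rim pixels match the picture. Lowering it.

Call:
play_rows(
  series=[
    [[0, -0.001, -0.03, 0, 0, 0, 0], [0, 0, -0.03, 0, 0, 0, 0], [0, 0, -0.03, 0, 0, 0, 0], [0, 0, -0.03, 0, 0, 0, 0], [0, 0, -0.015, 0, 0, 0, 0], [0, 0, -0.008, 0, 0, 0, 0], [0, 0, -0.004, 0, 0, 0, 0], [0, 0, 0, 0, 0, 0, 0], [0, 0, 0, 0, 0, 0, 0]],
  ],
)

```text
time: 8.05
tool_pos: [0.5027, 0.1809, 0.1199]
tool_rot: [-0.0, 1.0, 0.0, 0.001]
contact_force: [0.7, -0.3, -0.7]
gripper_width: 0.17
grasp_force: 60.2
```

Call:
play_rows(
  series=[
    [[0, 0, -0.003, 0, 0, 0, 0], [0, 0, -0.002, 0, 0, 0, 0], [0, 0, 0, 0, 0, 0, 0]],
  ],
)

```text
time: 8.35
tool_pos: [0.5022, 0.1807, 0.1141]
tool_rot: [-0.0, 1.0, 0.0, 0.001]
contact_force: [0.0, 0.6, 1.6]
gripper_width: 0.174
grasp_force: 60.6
```

Call:
play_rows(
  series=[
    [[0, 0, -0.002, 0, 0, 0, 0], [0, 0, 0, 0, 0, 0, 0]],
  ],
)

```text
time: 8.55
tool_pos: [0.5028, 0.1808, 0.1141]
tool_rot: [-0.0, 1.0, 0.0, 0.001]
contact_force: [-3.3, -1.8, 10.3]
gripper_width: 0.174
grasp_force: 61.6
```

Touched down, with force up to 10 N. I'll ease up 1.5 mm and open slowly.

Call:
play_rows(
  series=[
    [[0, 0, 0.0015, 0, 0, 0, 0.1], [0, 0, 0, 0, 0, 0, 0.25], [0, 0, 0, 0, 0, 0, 0.35], [0, 0, 0, 0, 0, 0, 0.5], [0, 0, 0, 0, 0, 0, 0.7], [0, 0, 0, 0, 0, 0, 0.7], [0, 0, 0, 0, 0, 0, 0.7]],
  ],
)

```text
time: 9.25
tool_pos: [0.5016, 0.1806, 0.1127]
tool_rot: [0.0, 1.0, 0.0, -0.0]
contact_force: [-0.4, -0.7, -0.2]
gripper_width: 0.704
grasp_force: 0.0
```

Call:
play_rows(
  series=[
    [[0, 0, 0.015, 0, 0, 0, 0.7], [0, 0, 0.03, 0, 0, 0, 0.7], [0, 0, 0.04, 0, 0, 0, 0.8], [0, 0, 0.04, 0, 0, 0, 1], [0, 0, 0.04, 0, 0, 0, 1], [0, 0, 0.015, 0, 0, 0, 1], [0, 0, 0, 0, 0, 0, 1]],
  ],
)

```text
time: 9.95
tool_pos: [0.503, 0.1809, 0.2971]
tool_rot: [-0.001, 1.0, 0.0, 0.003]
contact_force: [0.0, 1.2, -0.5]
gripper_width: 0.997
grasp_force: 0.0
```

Run:
```python
from h import *
a=grab("wrist","w3");b=grab("scene","s3"); print(manip.state()["tool_pos"],manip.state()["time"])
cv2.imwrite("pics/v3.png",np.hstack([cv2.resize(np.array(a["frame"])[0:300,150:550],(400,300)),cv2.resize(np.array(b["frame"])[225:345,280:440],(400,300),interpolation=cv2.INTER_CUBIC)]))
for n,f in(("w",a),("s",b)):
  for X in ([.503,.181,.005],[.503,.181,.06],[.503,.181,.139],[.638,.178,.194],[.638,.178,.220]):
    p=proj(f,X); print(n,X,p-[150,0] if n=="w" else (p-[280,225])*2.5+[400,0])
```

```text
[0.50113429 0.18051842 0.29166514] 10.05
w [0.503, 0.181, 0.005] [167.61740024 196.00079173]
w [0.503, 0.181, 0.06] [167.5520454  204.43086387]
w [0.503, 0.181, 0.139] [167.41981286 221.48743919]
w [0.638, 0.178, 0.194] [171.92871937  43.91932693]
w [0.638, 0.178, 0.22] [172.41724747  32.46989423]
s [0.503, 0.181, 0.005] [625.24464097 150.93347936]
s [0.503, 0.181, 0.06] [631.02220804 122.57930833]
s [0.503, 0.181, 0.139] [640.2177312   77.45106785]
s [0.638, 0.178, 0.194] [510.74599251 140.45147865]
s [0.638, 0.178, 0.22] [511.31117969 124.2270688 ]
```

View pics/v3.png

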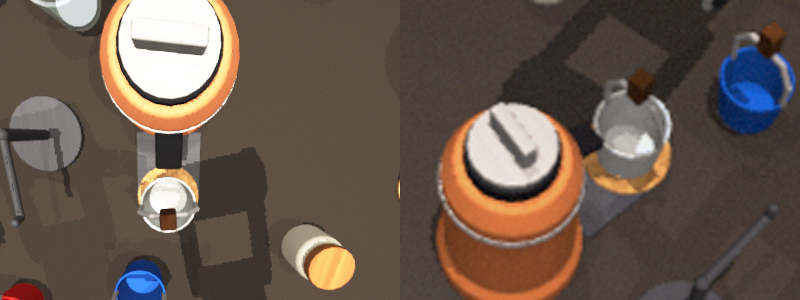

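The pail stands upright in the middle of the pad: block at (168,219) in the wrist crop, pail at (632,130) in the scene crop. The cap's bar top runs about (133,18)–(209,28) in the wrist crop, which is about -7.5° yaw. Moving above the cap and turning.

Call:
play_rows(
  series=[
    [[0.015, 0, 0, 0, 0, 8.25, 1], [0.015, 0, 0, 0, 0, 8.25, 1], [0.015, 0, 0, 0, 0, 8.25, 1], [0.015, 0, 0, 0, 0, 8.25, 1], [0.015, 0, 0, 0, 0, 8.25, 1], [0.015, 0, 0, 0, 0, 8.25, 1], [0.015, -0.001, 0, 0, 0, 8.25, 1], [0.015, -0.001, 0, 0, 0, 8.25, 1], [0.015, -0.001, 0, 0, 0, 8.25, 1], [0, 0, 0, 0, 0, 8.25, 1]],
  ],
)

```text
time: 11.05
tool_pos: [0.6365, 0.177, 0.2882]
tool_rot: [-0.002, 0.75, 0.661, -0.003]
contact_force: [-0.3, -0.2, -1.0]
gripper_width: 0.998
grasp_force: 0.0
```

Call:
play_rows(
  series=[
    [[0, 0, 0, 0, 0, 0, 1], [0, 0, 0, 0, 0, 0, 1]],
  ],
)

```text
time: 11.25
tool_pos: [0.6357, 0.1775, 0.2901]
tool_rot: [-0.001, 0.753, 0.658, -0.002]
contact_force: [-0.5, -0.1, -0.1]
gripper_width: 1.002
grasp_force: 0.0
```

Run:
```python
from h import *
a=grab("wrist","w4"); s=manip.state(); print(s["tool_pos"],s["tool_rot"],s["joint_pos"][5])
for X in ([.638,.178,.194],[.638,.178,.220]): print(proj(a,X))
```

```text
[0.63583013 0.17754712 0.29087713] [-0.0008113   0.7524929   0.65859863 -0.00127286] 0.29253885586418144
[321.01959196 240.08595374]
[321.30037991 251.91984121]
```

View pics/w4.png

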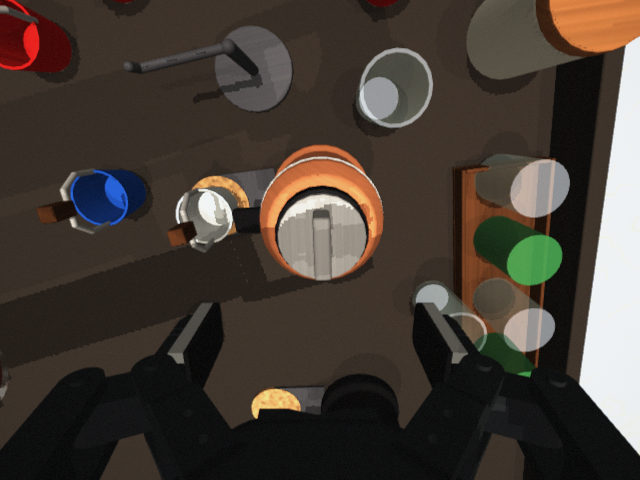

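Run:
```python
from h import *
s=load("scene0");t=load("top0");a=load("w3");b=load("w4")
print(tri((a,321,32),(b,322,245.5)),tri((a,321,32),(b,322,245.5),(s,324.8,277.5),(t,254,181.5)))
print(onz(a,321,32,.22),onz(b,322,245.5,.22), onz(b,322,235,.194))
```

```text
(array([0.63946616, 0.17933559, 0.21244896]), [0.9, 0.9]) (array([0.6392862 , 0.17871754, 0.21126786]), [1.1, 0.9, 1.2, 1.5])
[0.63824027 0.17882901 0.22      ] [0.63907739 0.18256781 0.22      ] [0.63926217 0.18192545 0.194     ]
```

Call:
play_rows(
  series=[
    [[0.003, 0.002, -0.02, 0, 0, 0, 1], [0, 0, -0.025, 0, 0, 0, 1], [0, 0, -0.02, 0, 0, 0, 1], [0, 0, -0.015, 0, 0, 0, 1], [0, 0, -0.006, 0, 0, 0, 1], [0, 0, 0, 0, 0, 0, 1], [0, 0, 0, 0, 0, 0, 1], [0, 0, 0, 0, 0, 0, 1]],
  ],
)

```text
time: 12.1
tool_pos: [0.6404, 0.1797, 0.2085]
tool_rot: [0.001, 0.752, 0.659, 0.001]
contact_force: [0.4, -0.8, 0.4]
gripper_width: 1.001
grasp_force: 0.0
```

Call:
play_rows(
  series=[
    [[-0.001, 0, -0.009, 0, 0, 0, 1], [0, 0, 0, 0, 0, 0, 0.7], [0, 0, 0, 0, 0, 0, 0.4], [0, 0, 0, 0, 0, 0, 0], [0, 0, 0, 0, 0, 0, 0], [0, 0, 0, 0, 0, 0, 0], [0, 0, 0, 0, 0, 0, 0], [0, 0, 0, 0, 0, 0, 0], [0, 0, 0, 0, 0, 0, 0]],
  ],
)

```text
time: 13.0
tool_pos: [0.6388, 0.1796, 0.1982]
tool_rot: [0.0, 0.752, 0.66, 0.0]
contact_force: [0.2, 0.6, 1.4]
gripper_width: 0.125
grasp_force: 60.8
```

```bash
python3 -c "
from h import *
s=manip.state(); print(s)"
```

```text
{'time': 13.0, 'joint_pos': array([1.62047874e-01, 1.62696653e-01, 1.55018840e+00, 9.47553483e-06,
       1.42804451e+00, 2.92535862e-01]), 'joint_vel': array([-1.56849875e-04, -4.95521636e-04, -1.19581512e-03, -8.39041682e-05,
       -1.64826408e-03,  1.56642026e-04]), 'joint_efforts': array([ 1.66596263e-02, -4.26833940e+01, -3.55453777e+01, -4.01403056e-03,
        4.55836323e-02,  8.78132792e-03]), 'tool_pos': array([0.63884363, 0.17962669, 0.19816487]), 'tool_rot': array([1.71602158e-04, 7.51704465e-01, 6.59500028e-01, 2.83720561e-04]), 'contact_force': array([0.20933523, 0.61638986, 1.43743132]), 'ft_torque': array([ 0.02901536, -0.04246904,  0.02338586]), 'grasp_force': 60.81896781921387, 'gripper_width': 0.125184585806707}
```

Call:
play_rows(
  series=[
    [[0, 0, 0, 0, 0, 3, 0], [0, 0, 0, 0, 0, 3, 0], [0, 0, 0, 0, 0, 3, 0], [0, 0, 0, 0, 0, 0, 0]],
  ],
)

```text
time: 13.4
tool_pos: [0.6388, 0.1796, 0.1982]
tool_rot: [0.0, 0.698, 0.716, 0.0]
contact_force: [0.3, 0.9, 1.5]
gripper_width: 0.13
grasp_force: 60.9
```

```bash
cat >> h.py <<'E'
def st():
    s=manip.state(); q=s["tool_rot"]; print("t %.2f yaw %.1f"%(s["time"],np.degrees(2*np.arctan2(q[2],q[1]))-90),"pos",s["tool_pos"].round(4),"F",s["contact_force"].round(1),"M",s["ft_torque"].round(2),"q6",round(s["joint_pos"][5],2),"w",round(s["gripper_width"],3),"g",round(s["grasp_force"],1))
E
python3 -c "
from h import *
st()"
```

```text
t 13.40 yaw 1.5 pos [0.6388 0.1796 0.1982] F [0.3 0.9 1.5] M [0.02 0.03 0.04] q6 0.14 w 0.13 g 60.9
```

Turned 9° freely, with low torque. Continuing.

Call:
play_rows(
  series=[
    [[0, 0, 0, 0, 0, 3, 0], [0, 0, 0, 0, 0, 3, 0], [0, 0, 0, 0, 0, 3, 0], [0, 0, 0, 0, 0, 0, 0]],
  ],
)

```text
time: 13.8
tool_pos: [0.6388, 0.1796, 0.1982]
tool_rot: [0.0, 0.64, 0.769, 0.0]
contact_force: [0.3, 0.5, 2.2]
gripper_width: 0.126
grasp_force: 60.9
```

```bash
python3 -c "
from h import *
st()"
```

```text
t 13.80 yaw 10.5 pos [0.6388 0.1796 0.1982] F [0.3 0.5 2.2] M [-0.    0.01  0.04] q6 -0.02 w 0.126 g 60.9
```

Call:
play_rows(
  series=[
    [[0, 0, 0, 0, 0, 3, 0], [0, 0, 0, 0, 0, 3, 0], [0, 0, 0, 0, 0, 0, 0]],
  ],
)

```text
time: 14.1
tool_pos: [0.6388, 0.1796, 0.1982]
tool_rot: [0.0, 0.599, 0.801, 0.0]
contact_force: [0.3, -0.8, 2.4]
gripper_width: 0.126
grasp_force: 61.0
```

```bash
python3 -c "
from h import *
st()"
```

```text
t 14.10 yaw 16.4 pos [0.6388 0.1796 0.1982] F [ 0.3 -0.8  2.4] M [-0.02  0.02  0.04] q6 -0.12 w 0.126 g 61.0
```

Call:
play_rows(
  series=[
    [[0, 0, 0, 0, 0, 3, 0], [0, 0, 0, 0, 0, 3, 0], [0, 0, 0, 0, 0, 0, 0]],
  ],
)

```text
time: 14.4
tool_pos: [0.6387, 0.1798, 0.1982]
tool_rot: [-0.0, 0.557, 0.83, 0.001]
contact_force: [-0.3, 0.9, 3.0]
gripper_width: 0.127
grasp_force: 62.3
```

```bash
python3 -c "
from h import *
st()"
```

```text
t 14.40 yaw 22.3 pos [0.6387 0.1798 0.1982] F [-0.3  0.9  3. ] M [ 0.18  0.03 -0.75] q6 -0.23 w 0.127 g 62.3
```

Call:
play_rows(
  series=[
    [[0, 0, 0, 0, 0, 3, 0], [0, 0, 0, 0, 0, 3, 0], [0, 0, 0, 0, 0, 0, 0]],
  ],
)

```text
time: 14.7
tool_pos: [0.6387, 0.1798, 0.1983]
tool_rot: [-0.0, 0.514, 0.858, 0.001]
contact_force: [-0.6, 1.2, 3.8]
gripper_width: 0.122
grasp_force: 89.1
```

```bash
python3 -c "
from h import *
st()"
```

```text
t 14.70 yaw 28.2 pos [0.6387 0.1798 0.1983] F [-0.6  1.2  3.8] M [ 0.32  0.17 -2.  ] q6 -0.33 w 0.122 g 89.1
```

Call:
play_rows(
  series=[
    [[0, 0, 0, 0, 0, 3, 0], [0, 0, 0, 0, 0, 3, 0], [0, 0, 0, 0, 0, 3, 0], [0, 0, 0, 0, 0, 0, 0]],
  ],
)

```text
time: 15.1
tool_pos: [0.6388, 0.1798, 0.1984]
tool_rot: [-0.0, 0.447, 0.895, 0.001]
contact_force: [-2.2, 3.4, 5.3]
gripper_width: 0.125
grasp_force: 156.2
```

```bash
python3 -c "
from h import *
st()"
```

```text
t 15.10 yaw 36.9 pos [0.6388 0.1798 0.1984] F [-2.2  3.4  5.3] M [ 0.47  0.3  -4.1 ] q6 -0.48 w 0.125 g 156.2
```

The CCW turn met a firm stop after about 28°, where the torque rises. That is the locking direction, so loosening is clockwise. I'll turn back towards the other stop near yaw -73.

Call:
play_rows(
  series=[
    [[0, 0, 0, 0, 0, -6, 0], [0, 0, 0, 0, 0, -6, 0], [0, 0, 0, 0, 0, -6, 0], [0, 0, 0, 0, 0, -6, 0], [0, 0, 0, 0, 0, -6, 0], [0, 0, 0, 0, 0, -6, 0], [0, 0, 0, 0, 0, -6, 0], [0, 0, 0, 0, 0, -6, 0], [0, 0, 0, 0, 0, -6, 0], [0, 0, 0, 0, 0, 0, 0]],
  ],
)

```text
time: 16.1
tool_pos: [0.6387, 0.1798, 0.1982]
tool_rot: [0.0, 0.8, 0.599, 0.0]
contact_force: [0.2, 1.2, 3.7]
gripper_width: 0.126
grasp_force: 61.3
```

```bash
python3 -c "
from h import *
st()"
```

```text
t 16.10 yaw -16.3 pos [0.6387 0.1798 0.1982] F [0.2 1.2 3.7] M [ 0.24  0.17 -0.03] q6 0.45 w 0.126 g 61.3
```

Call:
play_rows(
  series=[
    [[0, 0, 0, 0, 0, -6, 0], [0, 0, 0, 0, 0, -6, 0], [0, 0, 0, 0, 0, -6, 0], [0, 0, 0, 0, 0, -6, 0], [0, 0, 0, 0, 0, -6, 0], [0, 0, 0, 0, 0, -6, 0], [0, 0, 0, 0, 0, -4, 0], [0, 0, 0, 0, 0, 0, 0]],
  ],
)

```text
time: 16.9
tool_pos: [0.6389, 0.1797, 0.1982]
tool_rot: [0.0, 0.957, 0.29, 0.001]
contact_force: [0.4, 0.6, 4.9]
gripper_width: 0.121
grasp_force: 61.3
```

```bash
python3 -c "
from h import *
st()"
```

```text
t 16.90 yaw -56.3 pos [0.6389 0.1797 0.1982] F [0.4 0.6 4.9] M [ 0.21 -0.02 -0.01] q6 1.14 w 0.121 g 61.3
```

Call:
play_rows(
  series=[
    [[0, 0, 0, 0, 0, -4, 0], [0, 0, 0, 0, 0, -4, 0], [0, 0, 0, 0, 0, -3, 0], [0, 0, 0, 0, 0, 0, 0]],
  ],
)

```text
time: 17.3
tool_pos: [0.639, 0.1796, 0.1982]
tool_rot: [0.0, 0.98, 0.197, 0.001]
contact_force: [-0.1, 0.5, 4.5]
gripper_width: 0.125
grasp_force: 61.3
```

```bash
python3 -c "
from h import *
st()"
```

```text
t 17.30 yaw -67.3 pos [0.639  0.1796 0.1982] F [-0.1  0.5  4.5] M [ 0.22 -0.06 -0.07] q6 1.34 w 0.125 g 61.3
```

Call:
play_rows(
  series=[
    [[0, 0, 0, 0, 0, -3, 0], [0, 0, 0, 0, 0, -2, 0], [0, 0, 0, 0, 0, 0, 0]],
  ],
)

```text
time: 17.6
tool_pos: [0.639, 0.1795, 0.1982]
tool_rot: [0.0, 0.988, 0.154, 0.001]
contact_force: [-1.1, 0.3, 4.8]
gripper_width: 0.125
grasp_force: 61.3
```

```bash
python3 -c "
from h import *
st()"
```

```text
t 17.60 yaw -72.3 pos [0.639  0.1795 0.1982] F [-1.1  0.3  4.8] M [ 0.12 -0.07 -0.05] q6 1.42 w 0.125 g 61.3
```

Stop not reached yet, so a bit further.

Call:
play_rows(
  series=[
    [[0, 0, 0, 0, 0, -3, 0], [0, 0, 0, 0, 0, 0, 0]],
  ],
)

```text
time: 17.8
tool_pos: [0.6389, 0.1795, 0.1982]
tool_rot: [0.0, 0.992, 0.128, 0.0]
contact_force: [0.2, 0.3, 4.9]
gripper_width: 0.126
grasp_force: 61.4
```

```bash
python3 -c "
from h import *
st()"
```

```text
t 17.80 yaw -75.3 pos [0.6389 0.1795 0.1982] F [0.2 0.3 4.9] M [ 0.12 -0.04 -0.04] q6 1.48 w 0.126 g 61.4
```

Call:
play_rows(
  series=[
    [[0, 0, 0, 0, 0, -3, 0], [0, 0, 0, 0, 0, 0, 0]],
  ],
)

```text
time: 18.0
tool_pos: [0.639, 0.1795, 0.1982]
tool_rot: [0.0, 0.995, 0.102, 0.001]
contact_force: [-0.1, 0.2, 5.1]
gripper_width: 0.126
grasp_force: 61.4
```

```bash
python3 -c "
from h import *
st()"
```

```text
t 18.00 yaw -78.3 pos [0.639  0.1795 0.1982] F [-0.1  0.2  5.1] M [ 0.11 -0.07  0.23] q6 1.53 w 0.126 g 61.4
```

Torque starts to rise at yaw -78°, so that is the loosening stop. Ease back 4° and try a small lift.

Call:
play_rows(
  series=[
    [[0, 0, 0, 0, 0, 4, 0], [0, 0, 0.002, 0, 0, 0, 0], [0, 0, 0.003, 0, 0, 0, 0], [0, 0, 0.003, 0, 0, 0, 0], [0, 0, 0, 0, 0, 0, 0]],
  ],
)

```text
time: 18.5
tool_pos: [0.6383, 0.1795, 0.2055]
tool_rot: [0.0, 0.991, 0.135, -0.001]
contact_force: [0.4, 0.1, -1.7]
gripper_width: 0.125
grasp_force: 60.2
```

```bash
python3 -c "
from h import *
st()"
```

```text
t 18.50 yaw -74.5 pos [0.6383 0.1795 0.2055] F [ 0.4  0.1 -1.7] M [ 0.08 -0.3   0.01] q6 1.46 w 0.125 g 60.2
```

Force is just the cap's weight, so it is free. Lifting to 10 cm above the seat.

Call:
play_rows(
  series=[
    [[0, 0, 0.006, 0, 0, 0, 0], [0, 0, 0.01, 0, 0, 0, 0], [0, 0, 0.012, 0, 0, 0, 0], [0, 0, 0.015, 0, 0, 0, 0], [0, 0, 0.015, 0, 0, 0, 0], [0, 0, 0.015, 0, 0, 0, 0], [0, 0, 0.012, 0, 0, 0, 0], [0, 0, 0.008, 0, 0, 0, 0], [0, 0, 0, 0, 0, 0, 0], [0, 0, 0, 0, 0, 0, 0]],
  ],
)

```text
time: 19.5
tool_pos: [0.6385, 0.1796, 0.2984]
tool_rot: [0.0, 0.991, 0.135, -0.0]
contact_force: [-0.2, -0.8, -1.3]
gripper_width: 0.125
grasp_force: 60.4
```

Call:
play_rows(
  series=[
    [[0, 0, 0, 0, 0, 0, 0], [0, 0, 0, 0, 0, 0, 0], [0, 0, 0, 0, 0, 0, 0], [0, 0, 0, 0, 0, 0, 0], [0, 0, 0, 0, 0, 0, 0]],
  ],
)

```text
time: 20.0
tool_pos: [0.6386, 0.1796, 0.2987]
tool_rot: [0.0, 0.991, 0.135, -0.0]
contact_force: [-0.3, -0.7, -1.8]
gripper_width: 0.124
grasp_force: 60.4
```

Run:
```python
from h import *
st(); b=grab("scene","s5"); a=grab("wrist","w5")
cv2.imwrite("pics/v5.png",np.hstack([cv2.resize(np.array(a["frame"]),(400,300)),cv2.resize(np.array(b["frame"])[180:360,240:480],(400,300))]))
```

```text
t 20.00 yaw -74.5 pos [0.6386 0.1796 0.2987] F [-0.3 -0.7 -1.8] M [-0.07 -0.03 -0.01] q6 1.46 w 0.124 g 60.4
```

View pics/v5.png

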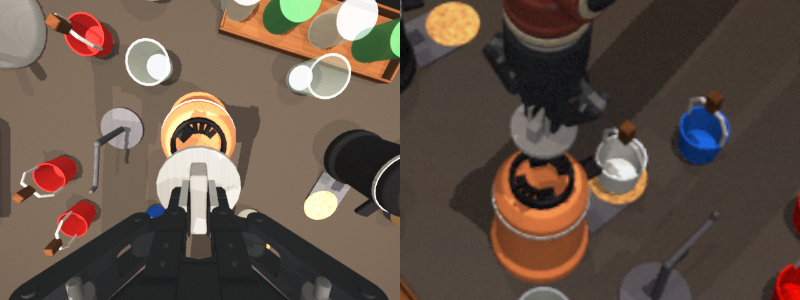

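The cap is held level above the open collar (scene crop (543,133)), and the pail stands on the pad (620,160). Handing in.

```bash
python3 -c "
from plant import manip
print(manip.job_done())"
```

```text
the job is handed in; nothing more can be done
None
```

The job is handed in, though no verdict came back: the pail stands upright on the copper grinder's cork pad, and the cap (left-handed thread, it loosened clockwise) is held level about 10 cm above its seat.

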